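# Shut the honey tank's tap and crate the capped jars

## Task

Bottling is over and the honey tank has run empty, but its tap was left open: first turn the tap's lever fully shut, until it is against its stop straight across the spout. Then take the two capped jars off the drip tray and stand them upright on the floor of the wooden crate beside the two that are already there, setting the glass down rather than dropping it. Leave the open jar under the spout to catch drips, and leave everything else as it stands.

Things in the scene. Friction and masses are not known exactly. Their poses are not given: they have to be found in the camera images.
- tank: fixed steel honey tank, 210 mm diameter, on legs. Origin: on the counter under its axis; z up, spout towards -x. Shell 118 to 325 mm high, lid knob to 364 mm. A level pipe (axis 152 mm high) runs towards -x through a brass ball valve (radius 20 mm) to a down-turned spout at x = -210 mm (25 mm wide, mouth 114 mm above the counter, foremost point x = -223 mm).
- lever (a joint): angle of the tap's quarter-turn lever about its upright stem, rad: 0 = shut, at its stop, lever across the pipe, pointing along the tank's +y; 1.571 = fully open, at its stop, pointing out over the spout along the tank's -x. Shutting is clockwise from above. Stays where left: dry friction about 0.35 N m, no spring.
- stem (a point): point on the lever's turning axis: x = -170 mm, y = 0 in the tank's frame, 195 mm above the counter, 65 mm in front of the tank's shell.
- lever_grip (a point): middle of the grip part of the lever's black sleeve, 90 mm from the turning axis, 197 mm above the counter. Sleeve: 18 mm wide, 10 mm thick, from 40 to 124 mm from the axis; free space of 60 mm below it beyond 60 mm from the axis. Its y axis points along the lever away from the stem, z up.
- tray: rimmed aluminium drip tray under the spout, 240 x 280 mm, rim 16 to 19 mm high, floor 4 mm thick, fixed. Origin: centre of its underside; +x towards the tank, its long side along y.
- jar_a: capped honey jar: amber glass, paper label, flat steel lid; 58 mm diameter, 90 mm tall (straight-sided up to 68 mm, lid 55 mm diameter), about 0.3 kg. Origin: centre of its underside, z up. One of the two to be crated; stands near the edge of the drip tray away from the tank, towards the tray's -y side, centres of the two at least 100 mm apart.
- jar_b: capped honey jar: amber glass, paper label, flat steel lid; 58 mm diameter, 90 mm tall (straight-sided up to 68 mm, lid 55 mm diameter), about 0.3 kg. Origin: centre of its underside, z up. The other one to be crated; same edge of the tray, towards the tray's +y side. The shut lever does not overhang either.
- open_jar: clear glass jar without a lid, 58 mm diameter, 83 mm tall, standing on the tray floor right under the spout; stays there. Origin: centre of its underside.
- crate: slatted wooden crate, open at the top, fixed: 300 mm (x) x 200 mm (y) x 75 mm high, walls and floor 8 mm thick, with a 16 mm square post just inside each corner. Origin: centre of its underside, z up. The end towards its -x is free.
- crated_a: capped honey jar: amber glass, paper label, flat steel lid; 58 mm diameter, 90 mm tall (straight-sided up to 68 mm, lid 55 mm diameter), about 0.3 kg. Origin: centre of its underside, z up. Already in the crate, near its +x end, +y side; stays there.
- crated_b: capped honey jar: amber glass, paper label, flat steel lid; 58 mm diameter, 90 mm tall (straight-sided up to 68 mm, lid 55 mm diameter), about 0.3 kg. Origin: centre of its underside, z up. Already in the crate, near its +x end, -y side; stays there.
- funnel: steel funnel standing wide end down on the counter, 110 mm diameter, 85 mm tall; bystander. Origin: centre of its underside.
- spare_lid: the open jar's steel lid lying on the drip tray beside it, 55 mm diameter, 14 mm thick; bystander. Origin: centre of its underside.
- spice_jar: small labelled spice jar with a black cap, 42 mm diameter, 105 mm tall; bystander. Origin: centre of its underside.
- tin: food tin, 74 mm diameter, 110 mm tall; bystander. Origin: centre of its underside.
- spoon: wooden spoon lying on the counter, 240 mm long along its x, about 20 mm high; bystander.

How it is judged:
By the outcome, as a careful person would: the job done as asked, in the order asked, and still so for the second after the job is handed in, with the robot touching nothing.
It also fails if it takes over 72 s, if anything falls off the work surface, if the arm or the gripper's body presses on something with over 40 N, if the wrist force passes 120 N, or if a joint passes its speed limit or range.

## Robot

A 6-joint arm with a two-finger parallel gripper is mounted at the origin on the work surface. World frame = base frame: x ahead of the robot, y to its left, z up, the work surface at z = 0. Lengths are in m, angles in rad, forces in N, time in s.
With the tool pointing down it reaches from about 0.35 to 0.975 m from the base axis. Payload 4.9 kg.
Tool frame: the origin (TCP) lies midway between the tips of the shut fingers; the grasp point (between the pads) lies behind it (bot.tcp_to_grasp is the z of the grasp point in the tool frame, in m); z points along the fingers, y is the line along which they close (so a half turn about z gives the same grasp; the last joint's range is limited). The gripper opens to 85 mm and grips with 20 to 120 N. Pads are 22 mm wide; open, the fingers measure 114 mm over their backs; the gripper's body (76 mm by 85 mm) begins 54 mm behind the grasp point. The pads swing forward as they close: fully open they stand 13 mm farther back than shut.
Start: joints at [1.031, 0.053, 1.613, -0, 1.476, -0.119], TCP at [0.255, 0.57, 0.231] pointing down, gripper open.
Joint ranges: [-3.01, 3.01], [-1.01, 2.22], [0.06, 2.58], [-1.02, 4.17], [0.09, 2.62], [-3.14, 3.14]. Speed limits (rad/s): [2.57, 2.57, 3.14, 3.14, 3.14, 3.14].

## Interface

Orientations are given as a unit quaternion [x, y, z, w].
In Python, from workcell import bot gives the robot as it stands. The module is installed in compiled form; this text tells all that it offers.
- The arm moves only by the tool arm_command, never from a script. Its argument "moves" is a list that holds one entry, the list of rows, each a list of 7 numbers: the closure, from 0 (fully open) to 1 (shut), then the shift along the tool's x, y, z each as a share of 100 mm, from -1 to 1, then the turn, a rotation vector about the tool's x, y, z each as a share of pi rad, from -1 to 1. A call has 1 to 8 rows; each row shifts and turns the commanded pose from where the row before left it, along the tool's axes as they then stand; what a row does not reach is not made up. A row lasts 1/12 s, in which the tool goes at most 41.7 mm and 7.16 degrees, less where a joint would pass 70% of its speed; a pose out of reach is approached as far as the arm can. A call with a number of a shift or a turn outside -1 to 1 is refused whole. A call with a gripper value outside its range is refused whole. The fingers move at their own pace and stop on an object; "force" is the grip in N (left out, the last holds). Time passes only in rows, so rows that do not move let the fingers close. It gives the time, the measured TCP pose, the force, the opening and the grip force at its end, in the units of the state.
- bot.observe(): the state, without advancing time (a new reading comes with each control period).
- bot.snapshot(name): name is "scene" or "top" or "wrist"; returns the picture (400x640x3 uint8, blue, green, red); there is no depth.
- bot.get_calibration(name): a dict with "vertical_fov" (degrees; the focal length in pixels is half the picture's height over the tangent of half this angle, whatever the lens; pixels are square), "cx", "cy" (the principal point, pixels), "R" (3x3) and "t" (3): a world point X has camera coordinates R X + t. Camera axes: x right, y down, z forward; pixel columns grow to the right and rows downward; lengths in m; the calibration is good to about 2 mm. The wrist camera is an equidistant fisheye: a pixel r from the principal point sees the ray r / f radians off the axis. A picture is of the moment at which its call begins: read the wrist's pose just before it. get_calibration takes no time and is no camera call; for the wrist camera it gives the pose at the moment of the call.
- bot.close_job(): hands the job in; it is judged then, once.
The state is a dict: "time": time; "qpos": joint angles; "qd": joint speeds; "joint_efforts": joint torques, N m; "ee_pos": TCP position; "tool_rot": TCP orientation; "force": force on the tool from outside, world axes, zero at the start; "wrist_torque": the same for the moment, N m; "finger_gap": opening from 0.0 (shut) to 1.0 (fully open); "gripper_force": force on a finger pad.
Only numpy, scipy, OpenCV 4.12 (cv2) and the standard library are available. Lean on these libraries where they do the work, as an engineer would, in place of code of your own. Each camera call takes 0.05 s, during which the arm holds its last target. There are 200 camera calls.

## Working session

There is one attempt and no reset: what is moved stays moved. The work goes in short steps, Python scripts to look and compute and a tool call to move; the robot and the scene stay as the last step left them, time stands still between calls to the robot, and variables do not carry over. Pictures are saved under pics/ and viewed, at most 10 in all, crops included, and the job is handed in when it is done.

Besides the shell and the picture viewer there is one more tool, called after "Request:" as name(argument=value, ...) on one line, values as JSON. arm_command: Moves the arm, as the interface text tells. Shift numbers are shares of 100 mm and turn numbers shares of pi rad, none past 1 either way. Its arguments: {"type":"object","properties":{"moves":{"type":"array"},"force":{"type":"number"}},"required":["moves"]}

```bash
mkdir -p pics
python3 - <<'E'
from workcell import bot
import cv2,numpy as np
print(bot.observe(), bot.tcp_to_grasp)
for n in("scene","top"):
    cv2.imwrite(f"pics/{n}0.png",bot.snapshot(n)); print(n,bot.get_calibration(n))
E
```

```text
{'time': 0.0, 'qpos': array([ 1.03099921e+00,  5.33357767e-02,  1.61429234e+00,  2.95258443e-05,
        1.47597210e+00, -1.18971086e-01]), 'qd': array([ 0.0004131 , -0.0001784 ,  0.00148136, -0.00090129, -0.00033146,
       -0.00112548]), 'joint_efforts': array([ 1.43127777e-04, -3.93699002e+01, -3.70168018e+01, -1.09581106e-04,
        6.93650421e-03,  2.41871589e-05]), 'ee_pos': array([0.25497963, 0.56995084, 0.23007707]), 'tool_rot': array([ 2.08865100e-01,  9.77943946e-01, -9.45065379e-04, -3.38588236e-04]), 'force': array([-0.4006787 , -0.40145104,  0.11947261]), 'wrist_torque': array([ 0.01189392, -0.0283779 , -0.07134277]), 'gripper_force': 0.0, 'finger_gap': 1.0021868680408104} -0.0187
scene {'vertical_fov': 55.94022698525985, 'cx': 312.3488939454111, 'cy': 197.26015071358066, 'R': array([[ 0.80475813,  0.59359744, -0.0025367 ],
       [ 0.45886689, -0.62479943, -0.63171739],
       [-0.37657075,  0.50721569, -0.77519463]]), 't': array([-0.45532253, -0.14232973,  1.50642117])}
top {'vertical_fov': 51.50450952643218, 'cx': 321.05652467238684, 'cy': 198.3345786223572, 'R': array([[-0.02745151, -0.99954717,  0.01232392],
       [-0.99537255,  0.02619698, -0.09245113],
       [ 0.09208641, -0.01480482, -0.99564095]]), 't': array([0.04453336, 0.54350692, 1.20989833])}
```

View pics/scene0.png

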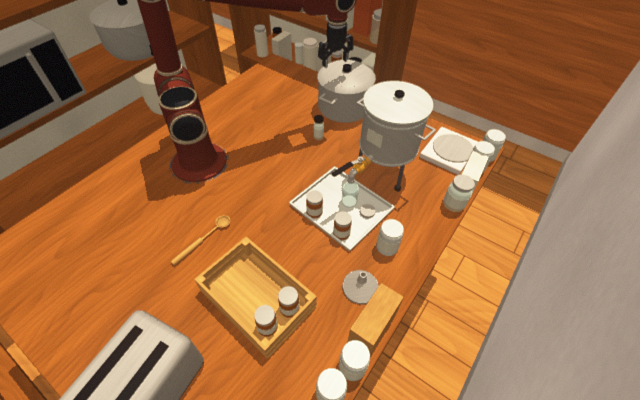

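View pics/top0.png

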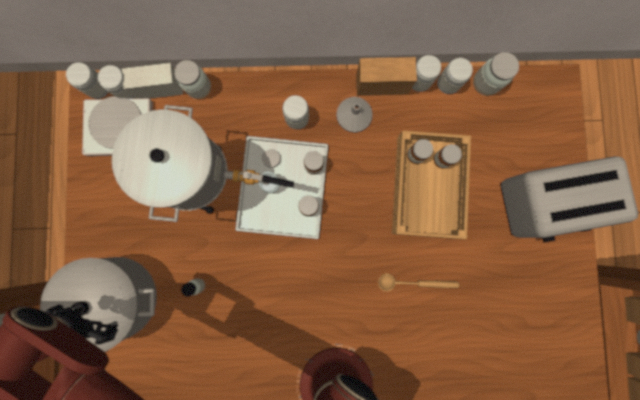

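The scene picture shows the base at (195,160), tank at (395,120), tray around (342,207) and crate at (257,297). In the top picture the tank is at (165,155), the lever at about (280,182), tray jars at (314,160) and (309,206), and the crate around (433,185) with jars at (422,150) and (450,155). I'll enlarge crops to measure these.

Run:
```python
import cv2,numpy as np
im=cv2.imread("pics/top0.png")
a=cv2.resize(im[125:245,205:345],None,fx=5.6,fy=4.9999,interpolation=cv2.INTER_CUBIC) if 0 else cv2.resize(im[130:245,210:350],None,fx=5,fy=5,interpolation=cv2.INTER_CUBIC)
b=cv2.resize(im[90:245,330:480],None,fx=3.8,fy=3.8,interpolation=cv2.INTER_CUBIC)
for c,x0,y0,s in((a,210,130,5),(b,330,90,3.8)):
    for k in range(0,200,10):
        if k*s<c.shape[1]: cv2.line(c,(int(k*s),0),(int(k*s),6),(0,0,255),2); cv2.putText(c,str(x0+k),(int(k*s),18),0,.4,(0,0,255),1)
        if k*s<c.shape[0]: cv2.line(c,(0,int(k*s)),(6,int(k*s)),(0,0,255),2); cv2.putText(c,str(y0+k),(8,int(k*s)+4),0,.4,(0,0,255),1)
cv2.imwrite("pics/a.png",a);cv2.imwrite("pics/b.png",b)
```

```text
(no output)
```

View pics/a.png

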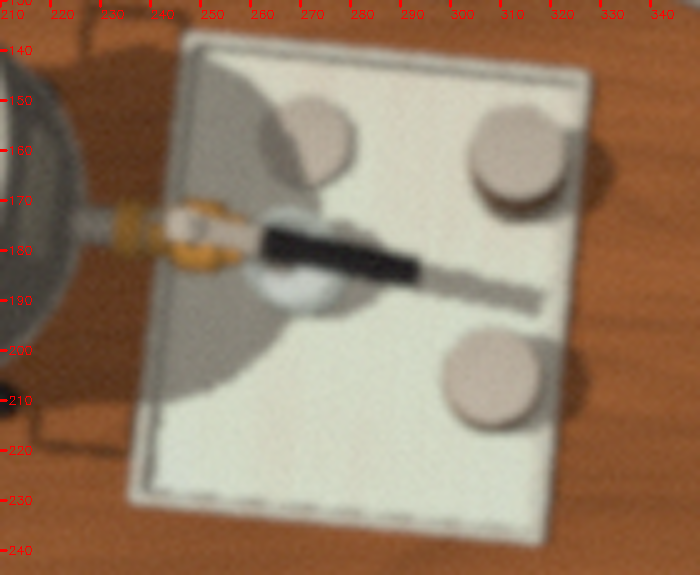

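View pics/b.png

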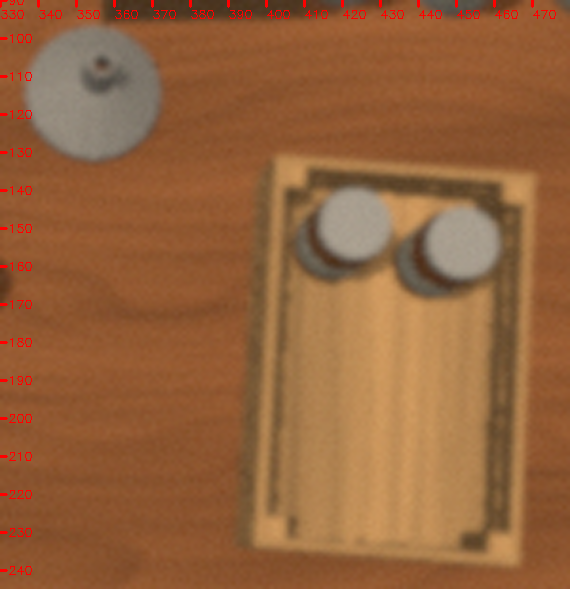

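Crop a shows the stem knob at (248,174.4) px, the sleeve from (263,178.4) to (293.6,184), and tray lids at (313.4,160.6) and (308.4,205.6). Crop b shows the crate corners and the crated lids at (423.2,149) and (451.6,154). Next I convert these to world positions.

```bash
cat > h.py <<'E'
import numpy as np
from workcell import bot
def ray(n,u,v,z):
    c=bot.get_calibration(n); f=200/np.tan(np.radians(c["vertical_fov"]/2))
    R=np.array(c["R"]);o=-R.T@c["t"]; d=R.T@np.array([(u-c["cx"])/f,(v-c["cy"])/f,1])
    return o+d*(z-o[2])/d[2]
E
python3 - <<'E'
from h import *
np.set_printoptions(precision=4,suppress=True)
A=lambda u,v,z:ray("top",210+(u+.5)/5-.5,130+(v+.5)/5-.5,z)
B=lambda u,v,z:ray("top",330+(u+.5)/3.8-.5,90+(v+.5)/3.8-.5,z)
s0,s1=A(265,242,.202),A(418,270,.202)
print("stem",A(190,222,.205),"sleeve",s0,s1,np.linalg.norm(s1-s0))
d=(s0-s1)/np.linalg.norm(s0-s1); print("stem from sleeve",s1+d*.124, "ang",np.degrees(np.arctan2(*(-d)[[1,0]])))
print("jars",A(517,153,.094),A(492,378,.094))
t=np.array([A(*p,.017) for p in((187,33),(590,70),(545,543),(130,500))]); print("tray",t.mean(0),[np.linalg.norm(t[i]-t[i-1]) for i in range(4)], np.degrees(np.arctan2(*(t[0]-t[1])[[1,0]])))
c=np.array([B(*p,.075) for p in((275,157),(536,175),(520,567),(255,547))]); print("crate",c,c.mean(0),[np.linalg.norm(c[i]-c[i-1]) for i in range(4)], np.degrees(np.arctan2(*(c[0]-c[3])[[1,0]])))
print("crated",B(354,224,.098),B(462,243,.098))
print("open",A(295,262,.087),"funnel",B(93,93,.0), "lidT",A(312,142,.018), "tank knob",ray("top",157,155,.364))
E
```

```text
stem [0.5951 0.2182 0.205 ] sleeve [0.5842 0.1805 0.202 ] [0.5678 0.1027 0.202 ] 0.0795536549596254
stem from sleeve [0.5934 0.224  0.202 ] ang -101.92932897305467
jars [0.6472 0.0508 0.094 ] [0.5197 0.0681 0.094 ]
tray [0.5843 0.1452 0.017 ] [np.float64(0.2840195379586495), np.float64(0.24548815106933458), np.float64(0.28710319732940226), np.float64(0.2477557763040138)] 83.25381786189702
crate [[ 0.7304 -0.2101  0.075 ]
 [ 0.7115 -0.4098  0.075 ]
 [ 0.4134 -0.3796  0.075 ]
 [ 0.4337 -0.1815  0.075 ]] [ 0.5722 -0.2952  0.075 ] [np.float64(0.2980718626702765), np.float64(0.20062613065801782), np.float64(0.29966048213570246), np.float64(0.19906143857311745)] -5.491860250648473
crated [ 0.6721 -0.2619  0.098 ] [ 0.6557 -0.3421  0.098 ]
open [0.5891 0.1782 0.087 ] funnel [ 0.8063 -0.0801  0.    ] lidT [0.6712 0.1745 0.018 ] tank knob [0.6168 0.3878 0.364 ]
```

Request:
arm_command(moves=[[[1, 0, 0, -0.35, 0, 0, 0.036], [1, 0, 0, -0.35, 0, 0, 0.036], [1, 0, 0, 0, 0, 0, 0.036], [1, 0, 0, 0, 0, 0, 0.036], [1, 0, 0, 0, 0, 0, 0.036], [1, 0, 0, 0, 0, 0, 0.036], [1, 0, 0, 0, 0, 0, 0.036], [1, 0, 0, 0, 0, 0, 0.036]]], force=40)

```text
time: 0.77
ee_pos: [0.2551, 0.5702, 0.3006]
tool_rot: [0.618, 0.787, -0.001, 0.0]
force: [0.1, 1.0, -0.2]
finger_gap: -0.001
gripper_force: 0.0
```

Request:
arm_command(moves=[[[1, 0, 0, 0, 0, 0, 0.036], [1, 0, 0, 0, 0, 0, 0.036], [1, 0, 0, 0, 0, 0, 0.036], [1, 0, 0, 0, 0, 0, 0]]])

```text
time: 1.1
ee_pos: [0.2552, 0.5702, 0.3006]
tool_rot: [0.74, 0.672, -0.001, 0.0]
force: [0.0, 0.6, -0.8]
finger_gap: 0.001
gripper_force: 0.0
```

Request:
arm_command(moves=[[[1, -0.32, 0.21, 0, 0, 0, 0], [1, -0.32, 0.21, 0, 0, 0, 0], [1, -0.32, 0.21, 0, 0, 0, 0], [1, -0.32, 0.21, 0, 0, 0, 0], [1, -0.32, 0.21, 0, 0, 0, 0], [1, -0.32, 0.21, 0, 0, 0, 0], [1, -0.32, 0.21, 0, 0, 0, 0], [1, -0.32, 0.21, 0, 0, 0, 0]]])

```text
time: 1.77
ee_pos: [0.3988, 0.2981, 0.3011]
tool_rot: [0.738, 0.674, -0.0, 0.0]
force: [0.8, -0.4, -0.3]
finger_gap: -0.001
gripper_force: 0.0
```

Request:
arm_command(moves=[[[1, -0.22, 0.32, 0.05, 0, 0, 0], [1, -0.22, 0.32, 0.05, 0, 0, 0], [1, -0.22, 0.32, 0.05, 0, 0, 0], [1, -0.22, 0.32, 0.05, 0, 0, 0], [1, -0.22, 0.32, 0.05, 0, 0, 0], [1, -0.22, 0.32, 0.05, 0, 0, 0], [1, -0.22, 0.32, 0.05, 0, 0, 0], [1, 0, 0, 0, 0, 0, 0]]])

```text
time: 2.43
ee_pos: [0.61, 0.1207, 0.2634]
tool_rot: [0.74, 0.672, -0.002, 0.0]
force: [-0.7, 0.3, 0.1]
finger_gap: -0.001
gripper_force: 0.0
```

Run:
```python
from workcell import bot
import cv2
print(bot.observe()["ee_pos"])
im=bot.snapshot("wrist");t=bot.snapshot("scene")[100:260,260:440]
t=cv2.resize(t,None,fx=2.5,fy=2.5,interpolation=cv2.INTER_CUBIC)
c=cv2.hconcat([cv2.resize(im,None,fx=.5,fy=.5),]) 
out=cv2.copyMakeBorder(c,0,200,0,0,cv2.BORDER_CONSTANT)
cv2.imwrite("pics/w1.png",cv2.hconcat([out,t]))
```

```text
[0.6099541  0.12069574 0.26339062]
```

View pics/w1.png

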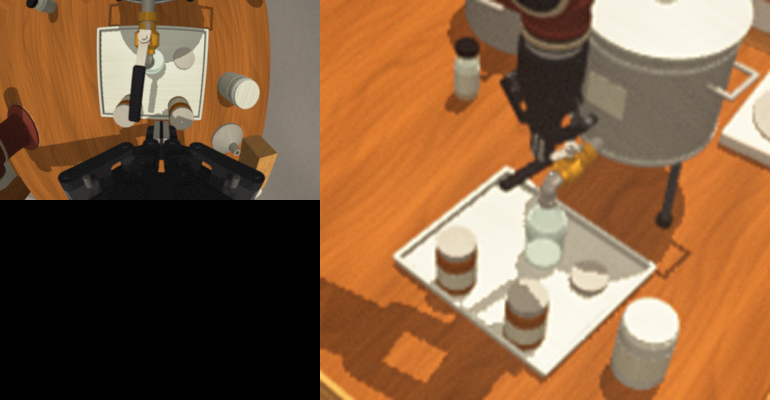

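The wrist view shows the lever at (135,95), left of the closed fingertips at (160,130), so they are on the +x side as planned. I'll lower the fingers and sweep.

Request:
arm_command(moves=[[[1, 0, 0, 0.3, 0, 0, 0], [1, 0, 0, 0.3, 0, 0, 0], [1, 0, 0, 0.28, 0, 0, 0], [1, 0, 0, 0, 0, 0, 0], [1, 0.012, -0.11, 0, 0, 0, 0], [1, 0.012, -0.11, 0, 0, 0, 0], [1, 0.012, -0.11, 0, 0, 0, 0], [1, 0, 0, 0, 0, 0, 0]]])

```text
time: 3.2
ee_pos: [0.5745, 0.1331, 0.1818]
tool_rot: [0.739, 0.674, 0.002, 0.002]
force: [1.1, -0.3, 0.5]
finger_gap: -0.002
gripper_force: 0.3
```

Request:
arm_command(moves=[[[1, 0.026, -0.12, 0, 0, 0, 0], [1, 0.026, -0.12, 0, 0, 0, 0], [1, 0.054, -0.11, 0, 0, 0, 0], [1, 0.054, -0.11, 0, 0, 0, 0], [1, 0.084, -0.093, 0, 0, 0, 0], [1, 0.084, -0.093, 0, 0, 0, 0], [1, 0, 0, 0, 0, 0, 0]]])

```text
time: 3.78
ee_pos: [0.5138, 0.172, 0.1818]
tool_rot: [0.739, 0.674, 0.002, 0.002]
force: [1.5, 0.3, 0.8]
finger_gap: 0.001
gripper_force: 0.1
```

Request:
arm_command(moves=[[[1, 0.104, -0.065, 0, 0, 0, 0], [1, 0.104, -0.065, 0, 0, 0, 0], [1, 0.06, -0.026, 0, 0, 0, 0], [1, 0, 0, 0, 0, 0, 0]]])

```text
time: 4.12
ee_pos: [0.5006, 0.1997, 0.1801]
tool_rot: [0.739, 0.674, 0.001, 0.0]
force: [-0.5, -0.2, 0.3]
finger_gap: 0.0
gripper_force: 0.2
```

Run:
```python
from workcell import bot
import cv2
o=bot.observe();print(o["ee_pos"],o["force"],o["wrist_torque"])
im=bot.snapshot("wrist");t=bot.snapshot("scene")[100:260,260:440];p=bot.snapshot("top")[130:250,200:340]
f=lambda a,w:cv2.copyMakeBorder(a,0,400-a.shape[0],0,w-a.shape[1],cv2.BORDER_CONSTANT)
t=cv2.resize(t,(400,356),interpolation=cv2.INTER_CUBIC);p=cv2.resize(p,(400,343),interpolation=cv2.INTER_CUBIC)
top=cv2.hconcat([t[:300],p[:300]]);w=cv2.resize(im[:,:],(480,300))
cv2.imwrite("pics/w2.png",cv2.vconcat([top,cv2.copyMakeBorder(w,0,0,0,320,cv2.BORDER_CONSTANT)]))
```

```text
[0.50061478 0.19973237 0.18009954] [-0.47909799 -0.19482458  0.26177132] [-0.12324452 -0.00955332  0.03296808]
```

View pics/w2.png

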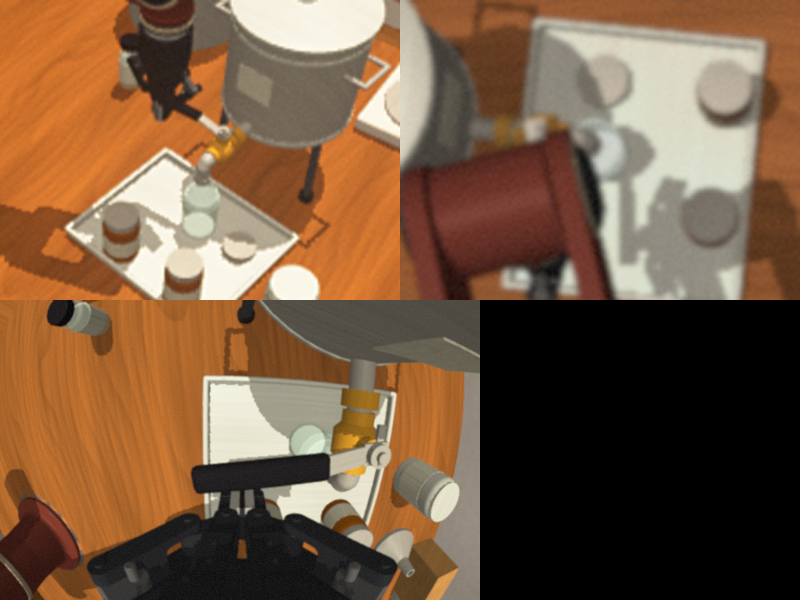

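The lever has followed the fingers and is now nearly across the pipe (wrist view, sleeve from (195,480) to (330,465)). I'll creep it to the stop.

Request:
arm_command(moves=[[[1, 0.04, 0, 0, 0, 0, 0], [1, 0.04, 0, 0, 0, 0, 0], [1, 0, 0, 0, 0, 0, 0]]])

```text
time: 4.52
ee_pos: [0.5005, 0.2069, 0.178]
tool_rot: [0.74, 0.673, -0.001, -0.0]
force: [-1.4, -2.4, 1.3]
finger_gap: 0.002
gripper_force: 1.4
```

Request:
arm_command(moves=[[[1, 0.03, 0, 0, 0, 0, 0], [1, 0, 0, 0, 0, 0, 0]]])

```text
time: 4.68
ee_pos: [0.5008, 0.2099, 0.1779]
tool_rot: [0.74, 0.673, -0.001, -0.0]
force: [-2.9, -4.1, 1.8]
finger_gap: 0.002
gripper_force: 1.5
```

Request:
arm_command(moves=[[[1, 0.03, 0, 0, 0, 0, 0], [1, 0, 0, 0, 0, 0, 0]]])

```text
time: 4.85
ee_pos: [0.5011, 0.2129, 0.1778]
tool_rot: [0.74, 0.673, -0.001, -0.0]
force: [-3.4, -3.0, 0.3]
finger_gap: 0.0
gripper_force: 1.7
```

Request:
arm_command(moves=[[[1, 0.02, 0, 0, 0, 0, 0], [1, 0, 0, 0, 0, 0, 0]]])

```text
time: 5.02
ee_pos: [0.5011, 0.2138, 0.1778]
tool_rot: [0.74, 0.673, -0.002, 0.0]
force: [-5.0, -7.7, 2.0]
finger_gap: -0.001
gripper_force: 3.8
```

Request:
arm_command(moves=[[[1, 0.02, 0, 0, 0, 0, 0], [1, 0, 0, 0, 0, 0, 0]]])

```text
time: 5.18
ee_pos: [0.5011, 0.2139, 0.1778]
tool_rot: [0.74, 0.673, -0.004, 0.002]
force: [-5.4, -13.5, 3.1]
finger_gap: 0.001
gripper_force: 7.3
```

Request:
arm_command(moves=[[[1, 0.02, 0, 0, 0, 0, 0], [1, 0, 0, 0, 0, 0, 0]]])

```text
time: 5.35
ee_pos: [0.5011, 0.214, 0.1778]
tool_rot: [0.74, 0.673, -0.006, 0.003]
force: [-6.8, -20.1, 5.5]
finger_gap: 0.001
gripper_force: 10.7
```

The position has stalled at y = 0.214 while the force rises to 20 N, so the lever is against its stop. I'll back off, open and go over jar_b.

Request:
arm_command(moves=[[[1, -0.3, 0, 0, 0, 0, 0], [1, -0.3, 0, 0, 0, 0, 0], [1, -0.3, 0, 0, 0, 0, 0], [0, -0.29, 0.16, 0, 0, 0, 0], [0, -0.29, 0.16, 0, 0, 0, 0], [0, 0, 0, 0, 0, 0, 0], [0, 0, 0, 0, 0, 0, 0], [0, 0, 0, 0, 0, 0, 0]]])

```text
time: 6.02
ee_pos: [0.5203, 0.0691, 0.1782]
tool_rot: [0.74, 0.673, 0.001, -0.0]
force: [0.0, 0.2, -0.6]
finger_gap: 0.708
gripper_force: 0.0
```

Run:
```python
from workcell import bot
import cv2
o=bot.observe();print(o["ee_pos"],o["tool_rot"],o["finger_gap"])
im=bot.snapshot("wrist");p=bot.snapshot("top")[130:250,200:340]
p=cv2.resize(p,(350,300),interpolation=cv2.INTER_CUBIC)
cv2.imwrite("pics/w3.png",cv2.hconcat([p,cv2.resize(im[100:400,100:550],(450,300))]))
```

```text
[0.52033806 0.0690605  0.17824259] [ 7.39702475e-01  6.72933699e-01  6.52560572e-04 -2.41111726e-04] 0.7084259924970808
```

View pics/w3.png

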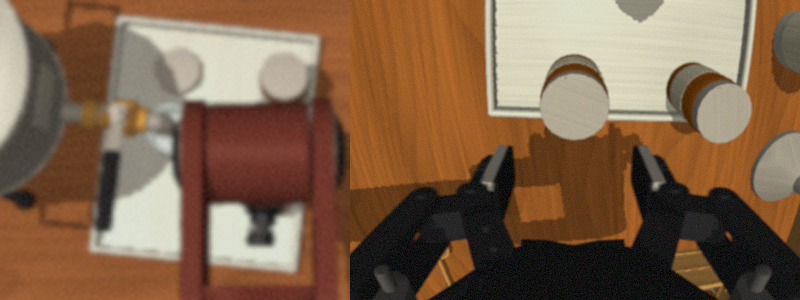

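The lever lies straight across the pipe. The jar_b lid is at wrist pixel (325,204), centred between the fingers, and the jar_a lid is at (470,211). I'll cross-check both positions with the wrist camera.

Run:
```python
from h import *
c=bot.get_calibration("wrist"); f=200/np.tan(np.radians(c["vertical_fov"]/2));R=np.array(c["R"]);o=-R.T@c["t"]
for u,v in((325,204),(470,211)):
    p=np.array([u-c["cx"],v-c["cy"]]);r=np.hypot(*p);a=r/f
    d=R.T@np.r_[p/r*np.sin(a),np.cos(a)]; print(o+d*(.094-o[2])/d[2])
```

```text
[0.52251304 0.07112229 0.094     ]
[0.64340593 0.05330787 0.094     ]
```

Request:
arm_command(moves=[[[0, 0, 0, 0, 0, 0, 0], [0, 0, 0, 0, 0, 0, 0], [0, 0, 0, 0, 0, 0, 0]]])

```text
time: 6.37
ee_pos: [0.52, 0.0693, 0.1783]
tool_rot: [0.739, 0.674, 0.0, -0.0]
force: [0.1, 0.6, -0.4]
finger_gap: 1.001
gripper_force: 0.0
```

Request:
arm_command(moves=[[[0, 0.01, 0.01, 0.3, 0, 0, 0], [0, 0, 0, 0.3, 0, 0, 0], [0, 0, 0, 0.3, 0, 0, 0], [0, 0, 0, 0.3, 0, 0, 0], [0, 0, 0, 0.16, 0, 0, 0], [0, 0, 0, 0.1, 0, 0, 0], [0, 0, 0, 0, 0, 0, 0]]], force=35)

```text
time: 6.95
ee_pos: [0.5192, 0.0697, 0.0298]
tool_rot: [0.739, 0.673, -0.002, -0.002]
force: [-1.2, -0.4, 0.4]
finger_gap: 1.0
gripper_force: 0.0
```

Request:
arm_command(moves=[[[1, 0, 0, 0, 0, 0, 0], [1, 0, 0, 0, 0, 0, 0], [1, 0, 0, 0, 0, 0, 0], [1, 0, 0, 0, 0, 0, 0], [1, 0, 0, 0, 0, 0, 0], [1, 0, 0, 0, 0, 0, 0]]])

```text
time: 7.45
ee_pos: [0.5226, 0.0697, 0.0346]
tool_rot: [0.74, 0.673, 0.001, 0.001]
force: [-3.6, 0.2, 5.6]
finger_gap: 0.674
gripper_force: 29.4
```

Request:
arm_command(moves=[[[1, 0, 0, -0.1, 0, 0, 0], [1, 0, 0, -0.2, 0, 0, 0], [1, 0, 0, -0.3, 0, 0, 0], [1, 0, 0, -0.3, 0, 0, 0], [1, 0, 0, -0.3, 0, 0, 0], [1, 0, 0, -0.2, 0, 0, 0], [1, 0, 0, 0, 0, 0, 0]]])

```text
time: 8.03
ee_pos: [0.5245, 0.0694, 0.1789]
tool_rot: [0.74, 0.673, 0.004, 0.004]
force: [0.3, 0.5, -2.0]
finger_gap: 0.67
gripper_force: 30.4
```

Request:
arm_command(moves=[[[1, -0.15, 0.015, 0, 0, 0, 0], [1, -0.28, 0.03, 0, 0, 0, 0], [1, -0.28, 0.03, 0, 0, 0, 0], [1, -0.28, 0.03, 0, 0, 0, 0], [1, -0.28, 0.03, 0, 0, 0, 0], [1, -0.28, 0.03, 0, 0, 0, 0], [1, -0.28, 0.03, 0, 0, 0, 0], [1, -0.28, 0.03, 0, 0, 0, 0]]])

```text
time: 8.7
ee_pos: [0.5226, -0.1437, 0.1703]
tool_rot: [0.74, 0.673, -0.001, -0.001]
force: [0.4, 0.3, -2.6]
finger_gap: 0.673
gripper_force: 30.3
```

Request:
arm_command(moves=[[[1, -0.28, 0.03, 0, 0, 0, 0], [1, -0.28, 0.03, 0, 0, 0, 0], [1, -0.28, 0.03, 0, 0, 0, 0], [1, -0.28, 0.03, 0, 0, 0, 0], [1, -0.28, 0.03, 0, 0, 0, 0], [1, -0.28, 0.03, 0, 0, 0, 0], [1, -0.2, 0.02, 0, 0, 0, 0], [1, 0, 0, 0, 0, 0, 0]]])

```text
time: 9.37
ee_pos: [0.5247, -0.335, 0.1702]
tool_rot: [0.741, 0.672, -0.001, -0.001]
force: [-0.0, -0.2, -2.9]
finger_gap: 0.677
gripper_force: 30.4
```

Request:
arm_command(moves=[[[1, 0, 0.03, 0.3, 0, 0, 0], [1, 0, 0, 0.3, 0, 0, 0], [1, 0, 0, 0.3, 0, 0, 0], [1, 0, 0, 0.2, 0, 0, 0], [1, 0, 0, 0.1, 0, 0, 0], [1, 0, 0, 0.04, 0, 0, 0], [1, 0, 0, 0, 0, 0, 0]]])

```text
time: 9.95
ee_pos: [0.5284, -0.3312, 0.047]
tool_rot: [0.739, 0.673, -0.0, -0.001]
force: [-0.5, -0.1, -2.9]
finger_gap: 0.671
gripper_force: 30.4
```

Request:
arm_command(moves=[[[1, 0, 0, 0.02, 0, 0, 0], [1, 0, 0, 0.02, 0, 0, 0], [1, 0, 0, 0, 0, 0, 0]]])

```text
time: 10.2
ee_pos: [0.5298, -0.3327, 0.0457]
tool_rot: [0.74, 0.673, 0.0, 0.001]
force: [0.3, -0.6, -2.7]
finger_gap: 0.671
gripper_force: 30.4
```

Request:
arm_command(moves=[[[1, 0, 0, 0.02, 0, 0, 0], [1, 0, 0, 0, 0, 0, 0]]])

```text
time: 10.37
ee_pos: [0.5293, -0.3323, 0.0428]
tool_rot: [0.74, 0.673, 0.0, 0.0]
force: [-0.8, 0.2, -3.5]
finger_gap: 0.669
gripper_force: 30.4
```

Request:
arm_command(moves=[[[1, 0, 0, 0.02, 0, 0, 0], [1, 0, 0, 0, 0, 0, 0]]])

```text
time: 10.53
ee_pos: [0.5289, -0.332, 0.0401]
tool_rot: [0.74, 0.673, -0.0, -0.0]
force: [-0.0, 0.6, -3.9]
finger_gap: 0.673
gripper_force: 30.4
```

Request:
arm_command(moves=[[[1, 0, 0, 0.015, 0, 0, 0], [1, 0, 0, 0, 0, 0, 0]]])

```text
time: 10.7
ee_pos: [0.5291, -0.3321, 0.0388]
tool_rot: [0.74, 0.673, 0.0, 0.0]
force: [-0.3, 0.4, -2.8]
finger_gap: 0.673
gripper_force: 30.5
```

Request:
arm_command(moves=[[[1, 0, 0, 0.015, 0, 0, 0], [1, 0, 0, 0, 0, 0, 0]]])

```text
time: 10.87
ee_pos: [0.5292, -0.3323, 0.0387]
tool_rot: [0.74, 0.673, -0.0, -0.0]
force: [-3.2, 1.4, 4.4]
finger_gap: 0.675
gripper_force: 31.1
```

Request:
arm_command(moves=[[[1, 0, 0, 0.015, 0, 0, 0], [1, 0, 0, 0, 0, 0, 0]]])

```text
time: 11.03
ee_pos: [0.5292, -0.3324, 0.0387]
tool_rot: [0.739, 0.673, -0.0, -0.0]
force: [-6.7, 4.0, 12.2]
finger_gap: 0.676
gripper_force: 31.6
```

The jar is resting on the crate floor (force rises at z = 0.0387). I'll release it and go to jar_a.

Request:
arm_command(moves=[[[1, 0, 0, -0.02, 0, 0, 0], [0, 0, 0, 0, 0, 0, 0], [0, 0, 0, 0, 0, 0, 0], [0, 0, 0, 0, 0, 0, 0], [0, 0, 0, 0, 0, 0, 0], [0, 0, 0, 0, 0, 0, 0]]])

```text
time: 11.53
ee_pos: [0.5291, -0.3321, 0.0377]
tool_rot: [0.74, 0.673, -0.0, 0.0]
force: [-0.0, -0.2, 0.9]
finger_gap: 0.997
gripper_force: 0.0
```

Request:
arm_command(moves=[[[0, 0, 0, -0.1, 0, 0, 0], [0, 0, 0, -0.3, 0, 0, 0], [0, 0, 0, -0.3, 0, 0, 0], [0, 0, 0, -0.3, 0, 0, 0], [0, 0, 0, -0.3, 0, 0, 0], [0, 0, 0, -0.1, 0, 0, 0], [0, 0, 0, 0, 0, 0, 0]]])

```text
time: 12.12
ee_pos: [0.531, -0.3336, 0.183]
tool_rot: [0.74, 0.673, 0.001, 0.004]
force: [-0.3, 0.1, 0.4]
finger_gap: 0.999
gripper_force: 0.0
```

Request:
arm_command(moves=[[[0, 0.3, 0.06, 0, 0, 0, 0], [0, 0.3, 0.06, 0, 0, 0, 0], [0, 0.3, 0.06, 0, 0, 0, 0], [0, 0.3, 0.06, 0, 0, 0, 0], [0, 0.3, 0.06, 0, 0, 0, 0], [0, 0.3, 0.06, 0, 0, 0, 0], [0, 0.3, 0.06, 0, 0, 0, 0], [0, 0.3, 0.06, 0, 0, 0, 0]]])

```text
time: 12.78
ee_pos: [0.5983, -0.0958, 0.1751]
tool_rot: [0.74, 0.673, -0.001, -0.002]
force: [1.0, 0.3, 0.0]
finger_gap: 1.002
gripper_force: 0.0
```

Request:
arm_command(moves=[[[0, 0.3, 0.06, 0, 0, 0, 0], [0, 0.3, 0.06, 0, 0, 0, 0], [0, 0.3, 0.06, 0, 0, 0, 0], [0, 0.3, 0.06, 0, 0, 0, 0], [0, 0.3, 0.06, 0, 0, 0, 0], [0, 0, 0, 0, 0, 0, 0], [0, 0, 0, 0, 0, 0, 0]]])

```text
time: 13.37
ee_pos: [0.6422, 0.0503, 0.1752]
tool_rot: [0.739, 0.674, -0.002, -0.001]
force: [-0.3, -0.6, -0.0]
finger_gap: 1.0
gripper_force: 0.0
```

Run:
```python
from workcell import bot
import cv2
o=bot.observe();print(o["ee_pos"],o["tool_rot"],o["finger_gap"])
im=bot.snapshot("wrist");p=bot.snapshot("top")[125:245,370:490]
p=cv2.resize(p,(300,300),interpolation=cv2.INTER_CUBIC)
cv2.imwrite("pics/w4.png",cv2.hconcat([p,im[100:400,100:550]]))
```

```text
[0.64223211 0.05031625 0.17516056] [ 0.73866514  0.67406965 -0.00150939 -0.00127784] 1.0002043263837948
```

View pics/w4.png

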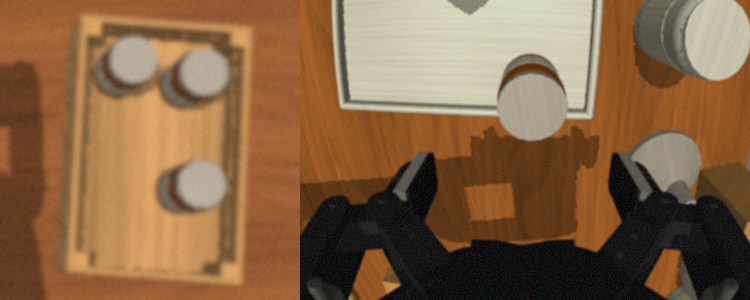

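The first jar stands upright in the crate at (195,185) in the crop. The jar_a lid is at (533,106), slightly right of the fingers' middle, so I correct by 4 mm and pick it.

Request:
arm_command(moves=[[[0, 0.015, 0.04, 0.3, 0, 0, 0], [0, 0, 0, 0.3, 0, 0, 0], [0, 0, 0, 0.3, 0, 0, 0], [0, 0, 0, 0.3, 0, 0, 0], [0, 0, 0, 0.13, 0, 0, 0], [0, 0, 0, 0.1, 0, 0, 0], [0, 0, 0, 0, 0, 0, 0]]], force=35)

```text
time: 14.05
ee_pos: [0.6459, 0.0492, 0.0325]
tool_rot: [0.74, 0.673, -0.001, -0.001]
force: [-0.6, 0.6, -1.3]
finger_gap: 0.999
gripper_force: 0.0
```

Request:
arm_command(moves=[[[1, 0, 0, 0, 0, 0, 0], [1, 0, 0, 0, 0, 0, 0], [1, 0, 0, 0, 0, 0, 0], [1, 0, 0, 0, 0, 0, 0], [1, 0, 0, 0, 0, 0, 0], [1, 0, 0, 0, 0, 0, 0]]])

```text
time: 14.55
ee_pos: [0.6495, 0.0499, 0.0376]
tool_rot: [0.74, 0.673, 0.002, 0.002]
force: [0.0, -1.1, 5.1]
finger_gap: 0.663
gripper_force: 39.0
```

Request:
arm_command(moves=[[[1, 0, 0, -0.1, 0, 0, 0], [1, 0, 0, -0.2, 0, 0, 0], [1, 0, 0, -0.3, 0, 0, 0], [1, 0, 0, -0.3, 0, 0, 0], [1, 0, 0, -0.3, 0, 0, 0], [1, 0, 0, -0.2, 0, 0, 0], [1, 0, 0, 0, 0, 0, 0]]])

```text
time: 15.13
ee_pos: [0.6501, 0.0501, 0.1813]
tool_rot: [0.739, 0.673, 0.003, 0.003]
force: [0.4, -0.8, -1.4]
finger_gap: 0.665
gripper_force: 38.5
```

Request:
arm_command(moves=[[[1, -0.15, -0.04, 0, 0, 0, 0], [1, -0.28, -0.077, 0, 0, 0, 0], [1, -0.28, -0.077, 0, 0, 0, 0], [1, -0.28, -0.077, 0, 0, 0, 0], [1, -0.28, -0.077, 0, 0, 0, 0], [1, -0.28, -0.077, 0, 0, 0, 0], [1, -0.28, -0.077, 0, 0, 0, 0], [1, -0.28, -0.077, 0, 0, 0, 0]]])

```text
time: 15.8
ee_pos: [0.567, -0.1556, 0.1713]
tool_rot: [0.74, 0.673, -0.001, -0.003]
force: [0.4, -0.4, -2.7]
finger_gap: 0.665
gripper_force: 38.3
```

Request:
arm_command(moves=[[[1, -0.28, -0.077, 0, 0, 0, 0], [1, -0.28, -0.077, 0, 0, 0, 0], [1, -0.28, -0.077, 0, 0, 0, 0], [1, -0.1, -0.04, 0, 0, 0, 0], [1, 0, 0, 0, 0, 0, 0], [1, 0, 0, 0, 0, 0, 0]]])

```text
time: 16.3
ee_pos: [0.5327, -0.2453, 0.1725]
tool_rot: [0.74, 0.673, -0.0, -0.002]
force: [1.5, 0.5, -2.5]
finger_gap: 0.661
gripper_force: 38.3
```

Request:
arm_command(moves=[[[1, 0, 0, 0.3, 0, 0, 0], [1, 0, 0, 0.3, 0, 0, 0], [1, 0, 0, 0.3, 0, 0, 0], [1, 0, 0, 0.2, 0, 0, 0], [1, 0, 0, 0.1, 0, 0, 0], [1, 0, 0, 0.04, 0, 0, 0], [1, 0, 0, 0, 0, 0, 0], [1, 0, 0, 0, 0, 0, 0]]])

```text
time: 16.97
ee_pos: [0.5352, -0.2457, 0.0521]
tool_rot: [0.739, 0.673, 0.0, 0.001]
force: [0.2, -0.6, -2.8]
finger_gap: 0.661
gripper_force: 38.3
```

Request:
arm_command(moves=[[[1, 0, 0, 0.02, 0, 0, 0], [1, 0, 0, 0, 0, 0, 0]]])

```text
time: 17.13
ee_pos: [0.5352, -0.2462, 0.0504]
tool_rot: [0.74, 0.673, 0.0, 0.001]
force: [-0.4, -0.6, -3.7]
finger_gap: 0.667
gripper_force: 38.3
```

Request:
arm_command(moves=[[[1, 0, 0, 0.02, 0, 0, 0], [1, 0, 0, 0, 0, 0, 0]]])

```text
time: 17.3
ee_pos: [0.5344, -0.2458, 0.0472]
tool_rot: [0.74, 0.673, 0.0, 0.0]
force: [0.3, -0.1, -3.8]
finger_gap: 0.663
gripper_force: 38.3
```

Request:
arm_command(moves=[[[1, 0, 0, 0.015, 0, 0, 0], [1, 0, 0, 0, 0, 0, 0]]])

```text
time: 17.47
ee_pos: [0.534, -0.2456, 0.0451]
tool_rot: [0.74, 0.673, -0.0, -0.0]
force: [0.4, -0.2, -2.6]
finger_gap: 0.663
gripper_force: 38.3
```

Request:
arm_command(moves=[[[1, 0, 0, 0.015, 0, 0, 0], [1, 0, 0, 0, 0, 0, 0], [1, 0, 0, 0.012, 0, 0, 0], [1, 0, 0, 0, 0, 0, 0]]])

```text
time: 17.8
ee_pos: [0.534, -0.2455, 0.0423]
tool_rot: [0.74, 0.673, -0.0, -0.0]
force: [-0.9, 0.6, -2.7]
finger_gap: 0.663
gripper_force: 38.3
```

Request:
arm_command(moves=[[[1, 0, 0, 0.012, 0, 0, 0], [1, 0, 0, 0, 0, 0, 0]]])

```text
time: 17.97
ee_pos: [0.5343, -0.2458, 0.0417]
tool_rot: [0.74, 0.673, 0.0, 0.0]
force: [-0.4, -1.1, -1.2]
finger_gap: 0.664
gripper_force: 38.5
```

Request:
arm_command(moves=[[[1, 0, 0, 0.012, 0, 0, 0], [1, 0, 0, 0, 0, 0, 0]]])

```text
time: 18.13
ee_pos: [0.5344, -0.2458, 0.0417]
tool_rot: [0.74, 0.673, -0.0, -0.0]
force: [-4.4, 2.4, 4.7]
finger_gap: 0.665
gripper_force: 39.2
```

The jar is on the floor at z = 0.0417, as predicted. I'll release, rise and move clear.

Request:
arm_command(moves=[[[1, 0, 0, -0.01, 0, 0, 0], [0, 0, 0, 0, 0, 0, 0], [0, 0, 0, 0, 0, 0, 0], [0, 0, 0, 0, 0, 0, 0], [0, 0, 0, 0, 0, 0, 0], [0, 0, 0, 0, 0, 0, 0]]])

```text
time: 18.63
ee_pos: [0.5343, -0.2457, 0.0413]
tool_rot: [0.74, 0.673, 0.0, 0.0]
force: [0.7, -0.1, 0.3]
finger_gap: 0.996
gripper_force: 0.0
```

Request:
arm_command(moves=[[[0, 0, 0, -0.1, 0, 0, 0], [0, 0, 0, -0.3, 0, 0, 0], [0, 0, 0, -0.3, 0, 0, 0], [0, 0, 0, -0.3, 0, 0, 0], [0, 0, 0, -0.3, 0, 0, 0], [0, 0, 0, -0.3, 0, 0, 0], [0, 0, 0, 0, 0, 0, 0]]])

```text
time: 19.22
ee_pos: [0.5376, -0.2477, 0.2106]
tool_rot: [0.74, 0.673, 0.002, 0.007]
force: [0.2, -0.8, 0.9]
finger_gap: 1.001
gripper_force: 0.0
```

Request:
arm_command(moves=[[[0, 0.3, -0.2, 0, 0, 0, 0], [0, 0.3, -0.2, 0, 0, 0, 0], [0, 0.3, -0.2, 0, 0, 0, 0], [0, 0.3, -0.2, 0, 0, 0, 0], [0, 0.3, 0, 0, 0, 0, 0], [0, 0.3, 0, 0, 0, 0, 0], [0, 0, 0, 0, 0, 0, 0], [0, 0, 0, 0, 0, 0, 0]]])

```text
time: 19.88
ee_pos: [0.4714, -0.0579, 0.2016]
tool_rot: [0.739, 0.674, 0.0, 0.0]
force: [0.7, 0.3, -0.4]
finger_gap: 0.999
gripper_force: 0.0
```

Run:
```python
from workcell import bot
import cv2
p=bot.snapshot("top")[85:250,205:485];s=bot.snapshot("scene")[100:360,180:440]
cv2.imwrite("pics/w5.png",cv2.hconcat([cv2.resize(p,(475,280)),cv2.resize(s,(280,280))]))
```

```text
(no output)
```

View pics/w5.png

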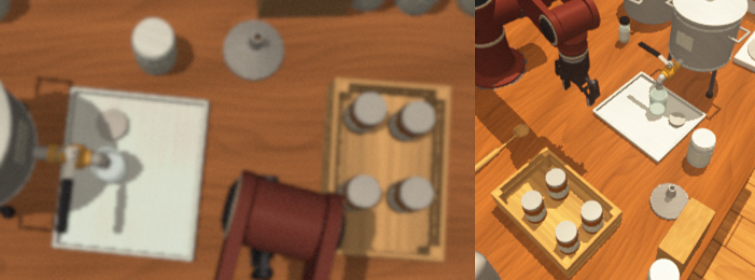

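The crate holds four upright jars at about (368,112), (412,118), (360,192) and (410,193). The lever is across the pipe, the open jar is at (105,165), and the rest looks undisturbed.

```bash
python3 -c "
from workcell import bot
print(bot.close_job())"
```

```text
the job is handed in; nothing more can be done
None
```

The job is handed in at about 20 s of the 72 s allowed: the tap was turned shut against its stop first, then both capped jars were set down upright in the crate, and the last pictures show the open jar and everything else in place.

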